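# Spread bisque holders on the dust-off grid and hold the air lever level

### The arm

A 7-joint arm with a two-finger parallel gripper is mounted at the origin on the work surface. World frame = base frame: x ahead of the robot, y to its left, z up, the work surface at z = 0. Lengths are in m, angles in degrees, forces in N, time in s.
With the tool pointing down it reaches from about 0.425 to 0.875 m from the base axis. Payload 4.7 kg.
Tool frame: the origin (TCP) lies at the very end of the fingers, on their centre line; the grasp point (between the pads) lies 19 mm behind it; z points along the fingers, y is the line along which they close (so a half turn about z gives the same grasp; the last joint's range is limited). The gripper opens to 87 mm and grips with 3 to 60 N. Pads are 19 mm wide; open, the fingers measure 117 mm over their backs; the gripper's body (75 mm by 190 mm) begins 51 mm behind the grasp point.
Start: joints at [64.234, 18.392, -4.016, 83.108, 1.295, 78.541, -3.26], TCP at [0.291, -0.581, 0.223] pointing down, gripper open.
Joint ranges: [-163.93, 163.93], [-17.29, 119.83], [-79.2, 71.16], [3.27, 140.29], [-89.18, 269.18], [5.43, 117.66], [-154.24, 154.24]. Speed limits (degrees/s): [147.25, 147.25, 180, 180, 180, 180, 180].

### API

Orientations are given as [roll, pitch, yaw] about the fixed x, y, z axes, in that order (R = Rz(yaw) Ry(pitch) Rx(roll)).
In Python, from workcell import robot gives the robot as it stands.
- The arm moves only by the tool step_arm, never from a script. Its argument "moves" is text: rows parted by semicolons, each of 5 numbers parted by spaces: the shift along the tool's x, y, z in units of 2.5 cm (1.0 is 2.5 cm), then the turn about the tool's z in units of 0.08 rad (1.0 is 0.08 rad), then the gripper's target within -1 to 1 (fully open at 1, half-way at 0, shut at -1). In form: dx dy dz spin claw; .... A call has 1 to 12 rows; each row shifts and turns the commanded pose from where the row before left it, along the tool's axes as they then stand; what a row does not reach is not made up. A row lasts 1/12 s, in which the tool goes at most 41.7 mm and 7.16 degrees, less where a joint would pass 70% of its speed; a pose out of reach is approached as far as the arm can. A call with a number of a shift or a turn outside -1 to 1 is refused whole. A call with a gripper value outside its range is refused whole. The fingers move at their own pace and stop on an object; "squeeze" is the grip in N (left out, the last holds). Time passes only in rows, so rows that do not move let the fingers close. It gives the time, the measured TCP pose, the force, the opening and the grip force at its end, in the units of the state.
- robot.observe(): the state, without advancing time (a new reading comes with each control period).
- robot.snapshot(name): name is "scene" or "top"; returns a dict with "image" (400x640x3 uint8, red, green, blue), "range_z" (400x640 float32, m along the optical axis (not along the pixel's ray), 0 where there is no reading), "vertical_fov" (degrees; the focal length in pixels is half the picture's height over the tangent of half this angle, whatever the lens; pixels are square), "cx", "cy" (the principal point, pixels), "origin" and "rotation" of the camera in the world. Camera axes: x right, y up, looking along -z (the intrinsics and any distortion apply to the point x, -y, -z); pixel columns grow to the right and rows downward; lengths in m; the calibration is good to about 2 mm. A picture is of the moment at which its call begins.
- robot.finish_job(): hands the job in; it is judged then, once.
The state is a dict: "time_s": time; "joint_positions": joint angles; "dq": joint speeds; "tau": joint torques, N m; "ee_pos": TCP position; "ee_rot": TCP orientation; "ft_force": force on the tool from outside, world axes, zero at the start; "ft_torque": the same for the moment, N m; "opening": finger opening in m; "finger_force": force on a finger pad.
Only numpy, scipy, OpenCV 4.12 (cv2) and the standard library are available. Lean on these libraries where they do the work, as an engineer would, in place of code of your own. Each camera call takes 0.05 s, during which the arm holds its last target. There are 200 camera calls.

### The job

The five little drum-shaped bisque holders have been tipped out in a heap on the grid of the dust-off box: spread them into one even layer inside the rim, each standing upright on the grid with at least 20 mm of clear space to every other, so that the air reaches all round them; they are brittle, so do not drop them. Only then press the spring-return air lever half way down, so that it lies level for a gentle blow, and finish while still holding it there: never push it down near its stop, as the full blast would blow the pieces over. Leave the duck, the brush and the pot where they are.

Things in the scene. Friction and masses are not known exactly. Their poses are not given: they have to be found in the camera images.
- station: dust-off box, fixed: grey, 270 (x) by 290 mm (y). Its top is a steel grid 60 mm above the bench, clear opening 240 (x) by 260 mm (y), centred, in a 15 mm wide rim 8 mm higher than the grid. Along its far (+x) side an air bar 22 mm thick, axis at x = +149 mm, 103 mm above the bench; its jets reach in to x = +124 mm. Origin: centre of underside; z up. May be turned up to 0.12 rad.
- drum0: drum-shaped bisque incense-stick holder, one of five alike: 40 mm diameter, 36 mm tall, flat ends, pale unglazed clay, brittle, about 60 g. Origin: centre of its underside; z is its axis (up when it stands). At the start four stand close together on the grid, about 43 mm between centres, the fifth on top of three of them.
- drum1: drum-shaped bisque incense-stick holder, one of five alike: 40 mm diameter, 36 mm tall, flat ends, pale unglazed clay, brittle, about 60 g. Origin: centre of its underside; z is its axis (up when it stands). At the start four stand close together on the grid, about 43 mm between centres, the fifth on top of three of them.
- drum2: drum-shaped bisque incense-stick holder, one of five alike: 40 mm diameter, 36 mm tall, flat ends, pale unglazed clay, brittle, about 60 g. Origin: centre of its underside; z is its axis (up when it stands). At the start four stand close together on the grid, about 43 mm between centres, the fifth on top of three of them.
- drum3: drum-shaped bisque incense-stick holder, one of five alike: 40 mm diameter, 36 mm tall, flat ends, pale unglazed clay, brittle, about 60 g. Origin: centre of its underside; z is its axis (up when it stands). At the start four stand close together on the grid, about 43 mm between centres, the fifth on top of three of them.
- drum4: drum-shaped bisque incense-stick holder, one of five alike: 40 mm diameter, 36 mm tall, flat ends, pale unglazed clay, brittle, about 60 g. Origin: centre of its underside; z is its axis (up when it stands). At the start four stand close together on the grid, about 43 mm between centres, the fifth on top of three of them.
- valve: hand lever air valve, fixed, left or right of the box, on a 200 (x) by 70 mm (y) foot plate: aluminium block 54 mm high, the lever pivoted over it and, at x = +88 mm, a round pressure gauge lying face up (52 mm across, 86 mm high), its needle turning with the lever. Origin: centre of underside; the lever points along its -x, roughly at the robot; z up.
- lever (a joint): air lever's angle, rad. 0: let go, free end sloping up by 0.22 rad; grows as it is pressed down; 0.22: half way, lever level; 0.44: on its lower stop, fully open. A spring returns it: it takes 0.55 N m at rest, 1.03 level, 1.52 on the stop (at the pad 4, 8 and 12 N).
- lever_pad (a point): middle of the top face of the black palm pad at the lever's free end; pad 56 mm along the lever, 32 mm wide, 14 mm thick. It lies 130 mm from the pivot along the lever and 9 mm above its centre line, and moves with it: about 122 mm above the bench at rest, 94 mm when level, 65 mm on the stop.
- lever_pivot (a point): the lever's pivot axis (horizontal, along the valve's y), 85 mm above the bench, fixed; 55 mm along +x from the valve's origin.
- wheel: banding wheel, fixed on the bench on the other side of the box from the valve: round aluminium wheel head 136 mm across, its top 56 mm above the bench. The duck stands on it. Origin: centre of the underside.
- duck: seated bisque duck, 97 mm long, 72 mm wide, 83 mm tall, standing loose on the banding wheel (bystander). Origin: centre of its underside; beak along -x.
- brush: soft dusting brush lying on the bench at the right, outside the valve or the wheel (bystander). Its long axis is x, the handle towards its -x, roughly at the robot.
- pot: small clay water pot, 76 mm across, 75 mm tall, standing on the bench at the far left (bystander). Origin: centre of its underside.

How it is judged (in metres and radians):
On the way:
1. with the lever still up, all five holders stand upright in one layer on the grid, with clear space (18 mm or more) between all of them (horizontal distance between drum0 and drum1 above 0.058 m and horizontal distance between each of drum0, drum1 and drum2 above 0.058 m and horizontal distance between each of drum0, drum1, drum2 and drum3 above 0.058 m and horizontal distance between each of drum0, drum1, drum2, drum3 and drum4 above 0.058 m and z of drum0 in the frame of station between 0.054 and 0.066 m and angle between each of drum0, drum1, drum2, drum3, drum4's own z axis and vertical below 0.15 rad and x of drum0 in the frame of station between -0.12 and 0.12 m and y of drum0 in the frame of station between -0.13 and 0.13 m and linear speed of each of drum0, drum1, drum2, drum3, drum4 below 0.03 m/s and z of drum1 in the frame of station between 0.054 and 0.066 m and x of drum1 in the frame of station between -0.12 and 0.12 m and y of drum1 in the frame of station between -0.13 and 0.13 m and z of drum2 in the frame of station between 0.054 and 0.066 m and x of drum2 in the frame of station between -0.12 and 0.12 m and y of drum2 in the frame of station between -0.13 and 0.13 m and z of drum3 in the frame of station between 0.054 and 0.066 m and x of drum3 in the frame of station between -0.12 and 0.12 m and y of drum3 in the frame of station between -0.13 and 0.13 m and z of drum4 in the frame of station between 0.054 and 0.066 m and x of drum4 in the frame of station between -0.12 and 0.12 m and y of drum4 in the frame of station between -0.13 and 0.13 m and value of joint lever below 0.05 rad), for 0.2 s.
At the end, for the whole second after the job is handed in: the robot is pressing the air lever (more than 3 N) and keeps it still at 0.15 to 0.29 rad (level is 0.22), while all five holders stand upright at rest on the grid inside the rim, in one layer, with centres at least 58 mm apart (18 mm clear) (horizontal distance between drum0 and drum1 above 0.058 m and horizontal distance between each of drum0, drum1 and drum2 above 0.058 m and horizontal distance between each of drum0, drum1, drum2 and drum3 above 0.058 m and horizontal distance between each of drum0, drum1, drum2, drum3 and drum4 above 0.058 m and z of drum0 in the frame of station between 0.054 and 0.066 m and angle between each of drum0, drum1, drum2, drum3, drum4's own z axis and vertical below 0.15 rad and x of drum0 in the frame of station between -0.12 and 0.12 m and y of drum0 in the frame of station between -0.13 and 0.13 m and linear speed of each of drum0, drum1, drum2, drum3, drum4 below 0.03 m/s and z of drum1 in the frame of station between 0.054 and 0.066 m and x of drum1 in the frame of station between -0.12 and 0.12 m and y of drum1 in the frame of station between -0.13 and 0.13 m and z of drum2 in the frame of station between 0.054 and 0.066 m and x of drum2 in the frame of station between -0.12 and 0.12 m and y of drum2 in the frame of station between -0.13 and 0.13 m and z of drum3 in the frame of station between 0.054 and 0.066 m and x of drum3 in the frame of station between -0.12 and 0.12 m and y of drum3 in the frame of station between -0.13 and 0.13 m and z of drum4 in the frame of station between 0.054 and 0.066 m and x of drum4 in the frame of station between -0.12 and 0.12 m and y of drum4 in the frame of station between -0.13 and 0.13 m and value of joint lever between 0.15 and 0.29 rad and velocity of joint lever between -0.05 and 0.05 rad/s and contact force between any of the fingers, the arm and lever above 3 N); the arm keeps its last pose, push and grip.
It fails at once if the lever is pressed down near its stop (over 0.36 rad) (value of joint lever above 0.36 rad).
It fails at once if a holder is dropped or flung (over 1.5 m/s) (linear speed of any of drum0, drum1, drum2, drum3, drum4 above 1.5 m/s).
It fails at once if a bystander (duck, brush, pot) is shifted by more than 25 mm (distance of any of duck, brush, pot from where it was at the start of the episode above 0.025 m).
It also fails if it takes over 70 s, if anything falls off the work surface, if the arm or the gripper's body presses on something with over 40 N, if the wrist force passes 120 N, or if a joint passes its speed limit or range.

## Working session

There is one attempt and no reset: what is moved stays moved. The work goes in short steps, Python scripts to look and compute and a tool call to move; the robot and the scene stay as the last step left them, time stands still between calls to the robot, and variables do not carry over. Pictures are saved under pics/ and viewed, at most 10 in all, crops included, and the job is handed in when it is done.

Besides the shell and the picture viewer there is one more tool, called by a JSON object that holds its "api" and its "payload". step_arm: Moves the arm, as the interface text tells. Its arguments: {"type":"object","properties":{"moves":{"type":"string"},"squeeze":{"type":"number"}},"required":["moves"]}

```bash
mkdir -p pics; cat > h.py <<'E'
import numpy as np, cv2
from workcell import robot
def snap(n,name=None):
    s=robot.snapshot(n)
    if name: cv2.imwrite('pics/'+name,s['image'][:,:,::-1])
    return s
def cloud(s):
    z=s['range_z'];f=200/np.tan(np.radians(s['vertical_fov']/2))
    v,u=np.mgrid[0:400,0:640]
    p=np.stack([(u-s['cx'])/f*z,-(v-s['cy'])/f*z,-z],-1)
    P=p@np.array(s['rotation']).T+np.array(s['origin']); P[z==0]=np.nan
    return P
E
python3 - <<'E'
from h import *
a=snap('top','top1.png');b=snap('scene','sc1.png')
for s in(a,b):print({k:s[k] for k in s if k not in('image','range_z')})
print(robot.observe())
E
```

```text
{'vertical_fov': 53.84577013733011, 'cx': 315.9529799993516, 'cy': 196.76395856522535, 'origin': array([ 0.47472044, -0.05155651,  1.27091088]), 'rotation': array([  6.01455444,   0.42396068, -90.31358537])}
{'vertical_fov': 57.77206299313626, 'cx': 314.32283271260866, 'cy': 197.8663883169548, 'origin': array([0.91796699, 0.3176005 , 0.7986819 ]), 'rotation': array([ 36.04133742,   0.85172309, 137.17328797])}
{'time_s': 0.1, 'joint_positions': array([64.23462925, 18.43592861, -4.01501663, 83.16733846,  1.29464231,
       78.54194859, -3.26018757]), 'dq': array([ 0.00754005, -0.0372845 ,  0.11273801, -0.22456115, -0.04166297,
        0.03835022,  0.07746663]), 'tau': array([-2.68836202e-04, -4.92573130e+01, -4.06032633e-01, -3.13396919e+01,
       -6.41976669e-02,  3.95215326e-02,  5.76041998e-05]), 'ee_pos': array([ 0.29050147, -0.58091424,  0.2215632 ]), 'ee_rot': array([-1.79899995e+02,  5.29105163e-03,  2.65742098e+01]), 'ft_force': array([-0.39593118, -0.52071798, -0.46466593]), 'ft_torque': array([-0.00084545,  0.02617398, -0.0222855 ]), 'finger_force': 0.0, 'opening': 0.08701751274309796}
```

View pics/top1.png

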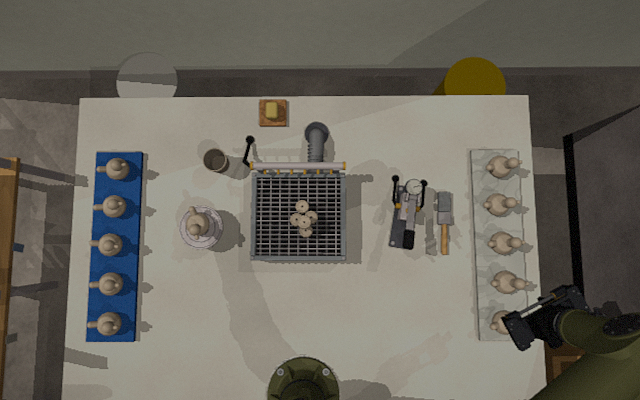

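View pics/sc1.png

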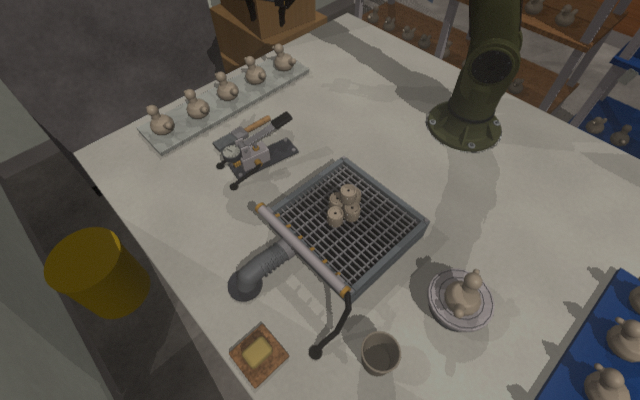

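```bash
cat > h.py <<'E'
import numpy as np, cv2
from scipy.spatial.transform import Rotation as R
from workcell import robot
def snap(n,name=None):
    s=robot.snapshot(n)
    if name: cv2.imwrite('pics/'+name,s['image'][:,:,::-1])
    return s
def cloud(s):
    z=s['range_z'];f=200/np.tan(np.radians(s['vertical_fov']/2))
    v,u=np.mgrid[0:400,0:640]
    p=np.stack([(u-s['cx'])/f*z,-(v-s['cy'])/f*z,-z],-1)
    P=p@R.from_euler('xyz',s['rotation'],degrees=True).as_matrix().T+np.array(s['origin']); P[z==0]=np.nan
    return P
def blobs(P,z0,z1,amin=150):
    m=((P[...,2]>z0)&(P[...,2]<z1)).astype(np.uint8)
    m=cv2.morphologyEx(m,cv2.MORPH_OPEN,np.ones((3,3),np.uint8))
    n,l,st,c=cv2.connectedComponentsWithStats(m)
    return [(st[i,4],np.round(c[i]),np.round(np.nanmean(P[l==i],0),4),np.round(np.nanmin(P[l==i],0)[:2],3),np.round(np.nanmax(P[l==i],0)[:2],3)) for i in range(1,n) if st[i,4]>amin]
E
python3 - <<'E'
from h import *
P=cloud(snap('top'))
for a,b in((.088,.102),(.125,.14),(.062,.075),(.05,.0625),(.1,.125)):
    print(a,b)
    for x in blobs(P,a,b,60):print(*x)
E
```

```text
0.088 0.102
70 [513. 162.] [ 0.7005 -0.64    0.0949] [ 0.688 -0.656] [ 0.714 -0.627]
146 [411. 205.] [ 0.5736 -0.3288  0.0942] [ 0.542 -0.345] [ 0.603 -0.314]
71 [511. 202.] [ 0.5799 -0.6271  0.0949] [ 0.567 -0.644] [ 0.595 -0.615]
66 [111. 203.] [0.5825 0.5724 0.0947] [0.569 0.561] [0.596 0.585]
222 [306. 210.] [ 0.5594 -0.0121  0.0948] [ 0.523 -0.043] [0.589 0.02 ]
138 [199. 220.] [0.5318 0.306  0.096 ] [0.501 0.288] [0.552 0.337]
89 [294. 219.] [0.5337 0.0226 0.0951] [0.514 0.01 ] [0.55  0.035]
91 [306. 232.] [ 0.4941 -0.0127  0.0945] [ 0.482 -0.028] [0.508 0.005]
79 [516. 242.] [ 0.4602 -0.633   0.0946] [ 0.446 -0.647] [ 0.475 -0.621]
89 [107. 245.] [0.458  0.5799 0.0941] [0.443 0.567] [0.473 0.595]
80 [520. 283.] [ 0.34   -0.6385  0.0947] [ 0.326 -0.651] [ 0.353 -0.628]
84 [107. 285.] [0.3417 0.5721 0.0945] [0.329 0.559] [0.355 0.587]
79 [106. 327.] [0.2218 0.5713 0.0949] [0.209 0.56 ] [0.235 0.586]
0.125 0.14
145 [303. 221.] [ 0.5233 -0.0067  0.1306] [ 0.504 -0.023] [0.542 0.012]
88 [194. 229.] [0.5032 0.3099 0.1332] [0.489 0.297] [0.518 0.325]
0.062 0.075
299 [282. 174.] [0.67
[... 498 characters left out ...]
04. 210.] [ 0.56   -0.3137  0.0543] [ 0.535 -0.326] [ 0.588 -0.302]
983 [202. 229.] [0.5053 0.3094 0.0561] [0.447 0.247] [0.58  0.383]
63 [114. 211.] [0.5629 0.5846 0.0561] [0.553 0.566] [0.578 0.607]
206 [502. 242.] [ 0.4593 -0.6088  0.0578] [ 0.433 -0.635] [ 0.488 -0.584]
101 [105. 239.] [0.4766 0.607  0.0574] [0.461 0.578] [0.488 0.633]
189 [505. 282.] [ 0.3415 -0.6117  0.0572] [ 0.313 -0.643] [ 0.37  -0.588]
68 [109. 277.] [0.3614 0.5894 0.0558] [0.352 0.569] [0.37  0.614]
80 [ 99. 322.] [0.2278 0.6116 0.0579] [0.204 0.592] [0.248 0.628]
0.1 0.125
707 [296. 165.] [0.6923 0.0159 0.1117] [ 0.678 -0.128] [0.707 0.167]
199 [409. 229.] [ 0.4996 -0.3148  0.113 ] [ 0.468 -0.331] [ 0.536 -0.296]
```

```bash
python3 - <<'E'
from h import *
from scipy.optimize import minimize
P=cloud(snap('top'));Q=cloud(snap('scene'))
def box(P,z0,z1,x0=.44,x1=.64,y0=-.1,y1=.1):
    m=(P[...,2]>z0)&(P[...,2]<z1)&(P[...,0]>x0)&(P[...,0]<x1)&(P[...,1]>y0)&(P[...,1]<y1);return P[m]
for P_ in(P,Q):
    t=box(P_,.124,.142);print('top',t[:,:2].min(0),t[:,:2].max(0),t.mean(0))
# ortho height pic with both clouds
S=4 # px/mm
im=np.zeros((600,800,3),np.uint8)
for k,P_ in enumerate((P,Q)):
    for z0,z1,c in((.09,.102,(0,255,0)if k==0 else(0,120,255)),(.125,.14,(255,255,255) if k==0 else (255,0,255))):
        for p in box(P_,z0,z1):
            cv2.circle(im,(int(400-(p[1]+.01)*1e3*S),int(300-(p[0]-.53)*1e3*S)),3,c,-1)
for i in range(0,800,40): cv2.line(im,(i,0),(i,600),(60,60,60),1);cv2.line(im,(0,i),(800,i),(60,60,60),1)
cv2.imwrite('pics/o.png',im)
# station rim
r=P[(P[...,2]>.064)&(P[...,2]<.072)&(P[...,0]>.39)&(P[...,0]<.7)&(abs(P[...,1]-.014)<.17)][:,:2]
print(cv2.minAreaRect((r*1e3).astype(np.float32)))
# lever
l=P[(P[...,2]>.08)&(P[...,2]<.14)&(P[...,1]<-.28)&(P[...,1]>-.36)&(P[...,0]>.45)&(P[...,0]<.68)]
for x in np.arange(.46,.68,.01):
    q=l[abs(l[:,0]-x)<.005]
    if len(q):print(round(x,2),len(q),q[:,1].min().round(3),q[:,1].max().round(3),q[:,2].min().round(3),q[:,2].max().round(3))
E
```

```text
top [ 0.47615758 -0.02611784] [0.5423019  0.07527249] [ 0.52289818 -0.00632558  0.13059209]
top [ 0.50501062 -0.02597279] [0.54408542 0.0118418 ] [ 0.52501566 -0.00650669  0.13104779]
((544.7506103515625, 14.869918823242188), (288.3386535644531, 270.0772705078125), 89.45846557617188)
0.46 36 -0.324 -0.292 0.117 0.129
0.47 45 -0.324 -0.293 0.116 0.128
0.48 33 -0.325 -0.296 0.116 0.125
0.49 46 -0.329 -0.297 0.108 0.124
0.5 26 -0.325 -0.301 0.103 0.121
0.51 27 -0.329 -0.306 0.101 0.112
0.52 28 -0.33 -0.309 0.101 0.111
0.53 23 -0.332 -0.31 0.098 0.108
0.54 26 -0.332 -0.311 0.096 0.106
0.55 28 -0.335 -0.313 0.096 0.104
0.56 24 -0.337 -0.314 0.092 0.102
0.57 23 -0.337 -0.317 0.09 0.098
0.58 32 -0.348 -0.319 0.085 0.101
0.59 45 -0.354 -0.312 0.082 0.099
0.6 47 -0.352 -0.309 0.083 0.101
0.61 36 -0.356 -0.313 0.08 0.099
0.62 59 -0.359 -0.314 0.08 0.091
0.63 46 -0.359 -0.314 0.08 0.089
0.64 45 -0.359 -0.314 0.08 0.091
0.65 30 -0.357 -0.32 0.08 0.09
```

View pics/o.png

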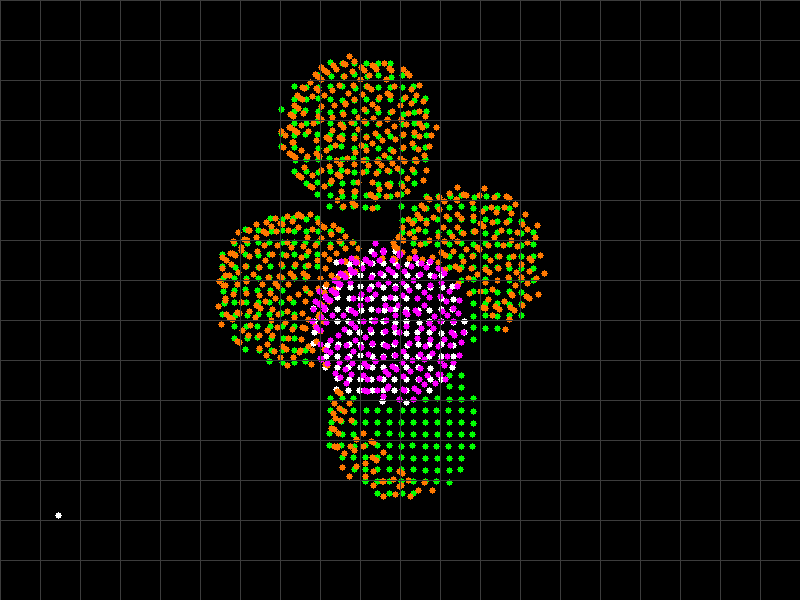

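The orthographic plot uses 4 px/mm, with (400,300) at x .53, y -.01. It shows the top drum at px (390,323), and the lower four at (360,132), (465,262), (295,290) and (402,418). In world coordinates:
- T: (.524,-.0075)
- A: (.572,0)
- B: (.539,-.026)
- C: (.5325,.016), which can stay where it is
- D: (.5005,-.0105)

Spacings come out at about 42 mm, as stated.

```bash
cat > go.py <<'E'
# usage: go.py x y z [yaw]: tool-axis units from the present pose
import sys
from h import *
o=robot.observe();t=list(map(float,sys.argv[1:]))
Rm=R.from_euler('xyz',o['ee_rot'],degrees=True).as_matrix()
d=Rm.T@(np.array(t[:3])-o['ee_pos'])/.025
print('units',d.round(2),'spin',round(np.radians(o['ee_rot'][2]-t[3])/.08,2) if len(t)>3 else '','pos',o['ee_pos'].round(4),'rot',o['ee_rot'].round(1),'F',o['ft_force'].round(1),'op',round(o['opening'],4),'ff',o['finger_force'],'q',o['joint_positions'].round(),'t',o['time_s'])
E
```

{"api": "step_arm", "payload": {"moves": "0.5 -0.45 0 0 1;0.93 -0.82 0 0 1;0.93 -0.82 0 0 1;0.93 -0.82 0 0 1;0.93 -0.82 0 0 1;0.93 -0.82 0 0 1;0.93 -0.82 0 0 1;0.93 -0.82 0 0 1;0.93 -0.82 0 0 1;0.93 -0.82 0 0 1;0.93 -0.82 0 0 1;0.93 -0.82 0 0 1", "squeeze": 12}}

```text
time_s: 1.25
ee_pos: [0.4251, -0.2481, 0.2226]
ee_rot: [180.0, 0.0, 26.6]
ft_force: [0.5, 0.3, 0.2]
opening: 0.0869
finger_force: 0.0
```

{"api": "step_arm", "payload": {"moves": "0.93 -0.82 0 0 1;0.93 -0.82 0 0 1;0.93 -0.82 0 0 1;0.93 -0.82 0 0 1;0.93 -0.82 0 0 1;0.93 -0.82 0 0 1;0.93 -0.82 0 0 1;0 0 0 1 1;0 0 0 1 1;0 0 0 1 1;0 0 0 1 1;0 0 0 0 1"}}

```text
time_s: 2.25
ee_pos: [0.506, -0.0484, 0.2225]
ee_rot: [180.0, 0.0, 8.1]
ft_force: [-0.2, 0.6, -0.0]
opening: 0.0867
finger_force: 0.0
```

```bash
python3 go.py .524 -.0075 .104 8
```

```text
units [ 0.94 -1.52  4.74] spin 0.03 pos [ 0.506  -0.0484  0.2225] rot [180.    0.    8.1] F [-0.2  0.6 -0. ] op 0.0867 ff 0.0 q [ 33.   3. -31. 102.   1.  76. -80.] t 2.25
```

{"api": "step_arm", "payload": {"moves": "0.47 -0.76 0.3 0 1;0.47 -0.76 0.5 0 1;0 0 0.8 0 1;0 0 0.8 0 1;0 0 0.8 0 1;0 0 0.8 0 1;0 0 0.74 0 1;0 0 0 0 1;0 0 0 0 -1;0 0 0 0 -1;0 0 0 0 -1;0 0 0 0 -1"}}

```text
time_s: 3.25
ee_pos: [0.5249, -0.0076, 0.1055]
ee_rot: [180.0, -0.1, 8.3]
ft_force: [-0.2, 0.2, -0.2]
opening: 0.0678
finger_force: 0.0
```

{"api": "step_arm", "payload": {"moves": "0 0 0 0 -1;0 0 0 0 -1"}}

```text
time_s: 3.42
ee_pos: [0.5244, -0.0076, 0.1047]
ee_rot: [180.0, -0.1, 8.2]
ft_force: [-0.5, -0.2, 0.2]
opening: 0.0549
finger_force: 0.0
```

```bash
python3 go.py .475 .075 .114 8
```

```text
units [-1.48 -3.55 -0.37] spin 0.05 pos [ 0.5244 -0.0076  0.1047] rot [ 1.8e+02 -1.0e-01  8.2e+00] F [-0.5 -0.2  0.2] op 0.0549 ff 0.0 q [ 28.  11. -33. 108.   7.  63. -89.] t 3.4167
```

{"api": "step_arm", "payload": {"moves": "0 0 0 0 -1;0 0 0 0 -1;0 0 0 0 -1;0 0 0 0 -1;0 0 0 0 -1;0 0 -0.3 0 -1;0 0 -0.7 0 -1;0 0 0 0 -1"}}

```text
time_s: 4.08
ee_pos: [0.5258, -0.0073, 0.1318]
ee_rot: [179.9, -0.3, 8.2]
ft_force: [1.1, -0.2, -0.9]
opening: 0.0394
finger_force: 12.0
```

```bash
python3 go.py .475 .075 .070 8
```

```text
units [-1.55 -3.55  2.46] spin 0.05 pos [ 0.5258 -0.0073  0.1318] rot [179.9  -0.3   8.2] F [ 1.1 -0.2 -0.9] op 0.0394 ff 11.999899162910879 q [ 29.   9. -33. 107.   6.  66. -88.] t 4.0833
```

{"api": "step_arm", "payload": {"moves": "-0.15 -0.35 -0.2 0 -1;-0.35 -0.8 0 0 -1;-0.35 -0.8 0 0 -1;-0.35 -0.8 0 0 -1;-0.35 -0.8 0 0 -1;0 0 0.5 0 -1;0 0 0.7 0 -1;0 0 0.7 0 -1;0 0 0.5 0 -1;0 0 0 0 -1;0 0 0 0 -1"}}

```text
time_s: 5.0
ee_pos: [0.4716, 0.0752, 0.0734]
ee_rot: [-180.0, 0.1, 8.3]
ft_force: [-0.4, 0.0, -1.7]
opening: 0.0395
finger_force: 12.0
```

```bash
python3 go.py .475 .075 .069 8
```

```text
units [0.13 0.03 0.17] spin 0.06 pos [0.4716 0.0752 0.0734] rot [-1.8e+02  1.0e-01  8.3e+00] F [-0.4  0.  -1.7] op 0.0395 ff 11.999967552255839 q [ 24.   8. -38. 116.   6.  58. -98.] t 5.0
```

{"api": "step_arm", "payload": {"moves": "0 0 0.1 0 -1;0 0 0.07 0 -1;0 0 0 0 -1;0 0 0 0 -1"}}

```text
time_s: 5.33
ee_pos: [0.4731, 0.0748, 0.0702]
ee_rot: [180.0, -0.0, 8.2]
ft_force: [0.3, 0.9, -1.3]
opening: 0.0396
finger_force: 12.0
```

{"api": "step_arm", "payload": {"moves": "0 0 0.05 0 -1;0 0 0.03 0 -1;0 0 0 0 -1;0 0 0 0 -1"}}

```text
time_s: 5.67
ee_pos: [0.4731, 0.0747, 0.0682]
ee_rot: [180.0, -0.0, 8.2]
ft_force: [-1.1, 0.0, 3.2]
opening: 0.0396
finger_force: 12.0
```

{"api": "step_arm", "payload": {"moves": "0 0 0 0 0.4;0 0 0 0 0.4;0 0 0 0 0.4;0 0 0 0 0.4;0 0 -0.3 0 0.4;0 0 -0.8 0 0.5;0 0 -0.9 0 0.5;0 0 -0.5 0 0.5"}}

```text
time_s: 6.33
ee_pos: [0.4739, 0.0752, 0.1328]
ee_rot: [180.0, -0.2, 8.3]
ft_force: [1.3, 0.2, 0.1]
opening: 0.0649
finger_force: 0.0
```

```bash
python3 go.py .572 .0 .070 8; python3 - <<'E'
from h import *
P=cloud(snap('scene','s2.png'))
for x in blobs(P,.088,.102,60):
    if abs(x[2][1])<.15:print(*x)
E
```

```text
units [3.44 3.54 2.52] spin 0.06 pos [0.4739 0.0752 0.1328] rot [180.   -0.2   8.3] F [1.3 0.2 0.1] op 0.0649 ff 0.0 q [ 25.   3. -38. 112.   2.  65. -96.] t 6.3333
141 [466. 112.] [0.0537 0.0091 0.095 ] [ 0.027 -0.054] [0.065 0.055]
783 [344. 204.] [ 0.538  -0.0041  0.0952] [ 0.48  -0.045] [0.591 0.035]
208 [388. 208.] [0.4739 0.0755 0.0951] [0.453 0.057] [0.491 0.094]
```

View pics/s2.png

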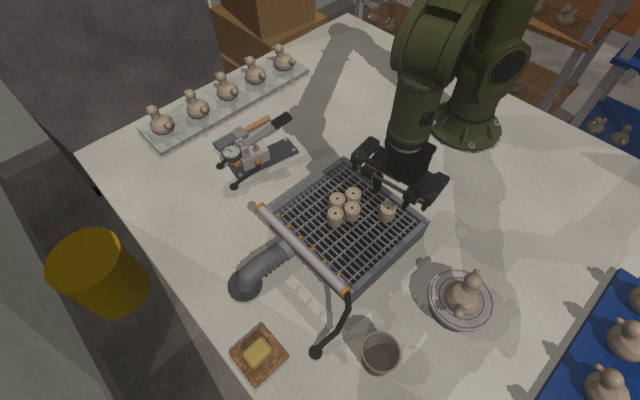

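Drum T stands upright at px (388,212), at (.474,.0755), and the four lower drums haven't moved. Next is drum A.

{"api": "step_arm", "payload": {"moves": "0.3 0.3 -0.1 0 0.5;0.8 0.8 0 0 0.5;0.8 0.8 0 0 0.5;0.8 0.8 0 0 0.5;0.74 0.84 0 0 0.5;0 0 0.3 0 0.5;0 0 0 0 0.5"}}

```text
time_s: 6.97
ee_pos: [0.5702, -0.0026, 0.1225]
ee_rot: [-179.9, 0.2, 8.1]
ft_force: [-0.1, -0.3, -0.1]
opening: 0.0652
finger_force: 0.0
```

```bash
python3 go.py .572 .0 .070 8
```

```text
units [ 0.09 -0.09  2.1 ] spin 0.01 pos [ 0.5702 -0.0026  0.1225] rot [-179.9    0.2    8.1] F [-0.1 -0.3 -0.1] op 0.0652 ff 0.0 q [ 27.  16. -33. 101.   9.  66. -92.] t 6.9667
```

{"api": "step_arm", "payload": {"moves": "0.09 -0.09 0.3 0 0.5;0 0 0.7 0 0.5;0 0 0.7 0 0.5;0 0 0.4 0 0.5;0 0 0 0 0.5;0 0 0 0 -1;0 0 0 0 -1;0 0 0 0 -1;0 0 0 0 -1;0 0 0 0 -1;0 0 0 0 -1;0 0 0 0 -1"}}

```text
time_s: 7.97
ee_pos: [0.5731, 0.0019, 0.0736]
ee_rot: [180.0, -0.1, 8.2]
ft_force: [-0.4, -1.2, 4.3]
opening: 0.04
finger_force: 12.0
```

```bash
python3 go.py .610 .070 .080 8
```

```text
units [ 1.85 -2.49 -0.26] spin 0.05 pos [0.5731 0.0019 0.0736] rot [ 1.8e+02 -1.0e-01  8.2e+00] F [-0.4 -1.2  4.3] op 0.04 ff 11.999671531375498 q [ 25.  19. -33. 103.  12.  61. -94.] t 7.9667
```

{"api": "step_arm", "payload": {"moves": "0 0 -0.3 0 -1;0 0 -0.6 0 -1;0.35 -0.45 0 0 -1;0.55 -0.75 0 0 -1;0.55 -0.75 0 0 -1;0.4 -0.55 0 0 -1;0 0 0.3 0 -1;0 0 0.3 0 -1;0 0 0 0 -1;0 0 0 0 -1"}}

```text
time_s: 8.8
ee_pos: [0.6083, 0.0687, 0.0791]
ee_rot: [179.9, 0.2, 8.1]
ft_force: [0.0, 0.6, -1.1]
opening: 0.0396
finger_force: 12.0
```

```bash
python3 go.py .610 .070 .074 8
```

```text
units [ 0.08 -0.04  0.2 ] spin 0.03 pos [0.6083 0.0687 0.0791] rot [179.9   0.2   8.1] F [ 0.   0.6 -1.1] op 0.0396 ff 11.999659698922187 q [  18.   24.  -34.   97.   14.   64. -101.] t 8.8
```

{"api": "step_arm", "payload": {"moves": "0 0 0.1 0 -1;0 0 0.05 0 -1;0 0 0 0 -1;0 0 0 0 -1"}}

```text
time_s: 9.13
ee_pos: [0.6094, 0.0701, 0.0767]
ee_rot: [180.0, -0.0, 8.2]
ft_force: [0.6, 0.1, -1.0]
opening: 0.0398
finger_force: 12.0
```

{"api": "step_arm", "payload": {"moves": "0 0 0.06 0 -1;0 0 0.04 0 -1;0 0 0 0 -1;0 0 0 0 -1"}}

```text
time_s: 9.47
ee_pos: [0.6093, 0.0706, 0.0739]
ee_rot: [180.0, 0.0, 8.2]
ft_force: [0.2, -0.9, -0.0]
opening: 0.0395
finger_force: 12.0
```

{"api": "step_arm", "payload": {"moves": "0 0 0.04 0 -1;0 0 0.02 0 -1;0 0 0 0 -1;0 0 0 0 -1"}}

```text
time_s: 9.8
ee_pos: [0.6095, 0.0706, 0.0736]
ee_rot: [180.0, -0.0, 8.2]
ft_force: [-2.5, -0.5, 5.0]
opening: 0.0398
finger_force: 12.0
```

{"api": "step_arm", "payload": {"moves": "0 0 0 0 0.5;0 0 0 0 0.5;0 0 0 0 0.5;0 0 0 0 0.5;0 0 -0.3 0 0.5;0 0 -0.8 0 0.5;0 0 -0.9 0 0.5;0 0 -0.5 0 0.5"}}

```text
time_s: 10.47
ee_pos: [0.6105, 0.071, 0.1378]
ee_rot: [180.0, -0.2, 8.3]
ft_force: [1.7, 0.4, 0.3]
opening: 0.0651
finger_force: 0.0
```

```bash
python3 go.py .5005 -.0105 .070 8; python3 - <<'E'
from h import *
P=cloud(snap('top'))
for x in blobs(P,.088,.102,30):
    if abs(x[2][1])<.15:print(*x)
E
```

```text
units [-4.83  2.59  2.7 ] spin 0.05 pos [0.6105 0.071  0.1378] rot [180.   -0.2   8.3] F [1.7 0.4 0.3] op 0.0651 ff 0.0 q [  19.   21.  -35.   94.   12.   69. -100.] t 10.4667
132 [310. 217.] [ 0.5392 -0.0253  0.0948] [ 0.52  -0.043] [ 0.556 -0.007]
239 [302. 225.] [ 5.138e-01 -1.000e-04  9.490e-02] [ 0.482 -0.028] [0.55  0.029]
```

{"api": "step_arm", "payload": {"moves": "-0.5 0.27 0 0 0.5;-0.9 0.48 0 0 0.5;-0.9 0.48 0 0 0.5;-0.9 0.48 0 0 0.5;-0.9 0.48 0 0 0.5;-0.7 0.38 0 0 0.5;0 0 0.5 0 0.5;0 0 0 0 0.5;0 0 0 0 0.5"}}

```text
time_s: 11.27
ee_pos: [0.4993, -0.0101, 0.1221]
ee_rot: [-180.0, 0.1, 8.2]
ft_force: [0.0, -0.1, -0.0]
opening: 0.0652
finger_force: 0.0
```

```bash
python3 go.py .501 -.010 .071 8
```

```text
units [0.07 0.01 2.04] spin 0.05 pos [ 0.4993 -0.0101  0.1221] rot [-1.8e+02  1.0e-01  8.2e+00] F [ 0.  -0.1 -0. ] op 0.0652 ff 0.0 q [ 30.   7. -34. 110.   4.  64. -87.] t 11.2667
```

{"api": "step_arm", "payload": {"moves": "0.07 0 0.3 0 0.5;0 0 0.7 0 0.5;0 0 0.7 0 0.5;0 0 0.35 0 0.5;0 0 0 0 0.5;0 0 0 0 -1;0 0 0 0 -1;0 0 0 0 -1;0 0 0 0 -1;0 0 0 0 -1;0 0 0 0 -1;0 0 0 0 -1"}}

```text
time_s: 12.27
ee_pos: [0.5021, -0.0101, 0.072]
ee_rot: [180.0, -0.1, 8.2]
ft_force: [-0.8, -0.7, 2.8]
opening: 0.0398
finger_force: 12.0
```

```bash
python3 go.py .475 -.055 .08 8
```

```text
units [-1.33  1.62 -0.32] spin 0.05 pos [ 0.5021 -0.0101  0.072 ] rot [ 1.8e+02 -1.0e-01  8.2e+00] F [-0.8 -0.7  2.8] op 0.0398 ff 11.999687443021685 q [ 29.  11. -34. 113.   7.  58. -89.] t 12.2667
```

{"api": "step_arm", "payload": {"moves": "0 0 -0.3 0 -1;0 0 -0.4 0 -1;-0.33 0.42 0 0 -1;-0.5 0.6 0 0 -1;-0.5 0.6 0 0 -1;0 0 0.3 0 -1;0 0 0.3 0 -1;0 0 0 0 -1;0 0 0 0 -1"}}

```text
time_s: 13.02
ee_pos: [0.4744, -0.0537, 0.0735]
ee_rot: [-179.9, 0.0, 8.3]
ft_force: [-0.3, 0.8, -0.8]
opening: 0.0399
finger_force: 12.0
```

```bash
python3 go.py .475 -.055 .072 8
```

```text
units [0.02 0.05 0.06] spin 0.07 pos [ 0.4744 -0.0537  0.0735] rot [-179.9    0.     8.3] F [-0.3  0.8 -0.8] op 0.0399 ff 11.99989590793848 q [ 34.   7. -32. 116.   4.  58. -82.] t 13.0167
```

{"api": "step_arm", "payload": {"moves": "0 0 0.05 0 -1;0 0 0.04 0 -1;0 0 0 0 -1;0 0 0 0 -1"}}

```text
time_s: 13.35
ee_pos: [0.4751, -0.0541, 0.072]
ee_rot: [-180.0, -0.1, 8.3]
ft_force: [-0.0, 2.4, 3.2]
opening: 0.0395
finger_force: 12.0
```

{"api": "step_arm", "payload": {"moves": "0 0 0 0 0.24;0 0 0 0 0.24;0 0 0 0 0.24;0 0 -0.3 0 0.24;0 0 -0.8 0 0.24;0 0 -0.9 0 0.24;0 0 -0.5 1 0.24;0 0 0 1 0.24;0 0 0 1 0.24;0 0 0 1 0.24;0 0 0 1 0.24;0 0 0 1 0.24"}}

```text
time_s: 14.35
ee_pos: [0.4745, -0.055, 0.1346]
ee_rot: [180.0, -0.0, -19.5]
ft_force: [0.3, 0.7, 0.6]
opening: 0.0537
finger_force: 0.0
```

{"api": "step_arm", "payload": {"moves": "0 0 0 1 0.24;0 0 0 1 0.24;0 0 0 1 0.24;0 0 0 1 0.24;0 0 0 1 0.24;0 0 0 1 0.24;0 0 0 1 0.24;0 0 0 1 0.24;0 0 0 1 0.24;0 0 0 0 0.24;0 0 0 0 0.24"}}

```text
time_s: 15.27
ee_pos: [0.4745, -0.0549, 0.1344]
ee_rot: [-180.0, -0.0, -60.4]
ft_force: [0.3, 0.0, 0.2]
opening: 0.054
finger_force: 0.0
```

```bash
python3 go.py .539 -.0255 .122; python3 - <<'E'
from h import *
for n in('top','scene'):
    P=cloud(snap(n))
    for x in blobs(P,.088,.102,30):
        if abs(x[2][1])<.15 and x[2][0]>.4:print(*x)
E
```

```text
units [ 0.25 -2.82  0.5 ] spin  pos [ 0.4745 -0.0549  0.1344] rot [-180.    -0.   -60.4] F [0.3 0.  0.2] op 0.054 ff 0.0 q [  33.    3.  -30.  112.    1.   65. -148.] t 15.2667
134 [278. 194.] [0.6074 0.0708 0.0943] [0.589 0.052] [0.627 0.089]
136 [276. 239.] [0.4727 0.0761 0.0946] [0.455 0.058] [0.491 0.095]
96 [348. 180.] [ 0.48   -0.0473  0.0945] [ 0.465 -0.066] [ 0.492 -0.035]
389 [345. 204.] [ 0.5368 -0.0036  0.0952] [ 0.514 -0.046] [0.559 0.036]
201 [388. 208.] [0.4733 0.0754 0.0951] [0.453 0.055] [0.492 0.094]
239 [346. 242.] [0.6087 0.0714 0.0953] [0.589 0.052] [0.627 0.09 ]
```

{"api": "step_arm", "payload": {"moves": "0 0 0 -1 0.3;0 0 0 -1 0.3;0 0 0 -1 0.3;0 0 0 -1 0.3;0 0 0 -1 0.3;0 0 0 -1 0.3;0 0 0 -1 0.3;0 0 0 -1 0.3;0 0 0 -1 0.3;0 0 0 -1 0.3;0 0 0 -1 0.3;0 0 0 -1 0.3"}}

```text
time_s: 16.37
ee_pos: [0.4744, -0.0549, 0.1341]
ee_rot: [180.0, 0.0, -5.2]
ft_force: [-0.3, -0.6, -0.3]
opening: 0.0566
finger_force: 0.0
```

{"api": "step_arm", "payload": {"moves": "0 0 0 -1 0.3;0 0 0 -1 0.3;0 0 0 -1 0.3;0 0 0 -1 0.3;0 0 0 -1 0.3;0 0 0 -1 0.3;0 0 0 -1 0.3;0 0 0 -1 0.3;0 0 0 -1 0.3;0 0 0 -1 0.3;0 0 0 -1 0.3;0 0 0 -1 0.3"}}

```text
time_s: 17.37
ee_pos: [0.4744, -0.0549, 0.1341]
ee_rot: [180.0, 0.0, 49.8]
ft_force: [0.1, 0.0, -0.5]
opening: 0.0568
finger_force: 0.0
```

{"api": "step_arm", "payload": {"moves": "0 0 0 -1 0.3;0 0 0 -1 0.3;0 0 0 -1 0.3;0 0 0 -1 0.3;0 0 0 -1 0.3;0 0 0 -1 0.3;0 0 0 0 0.3;0 0 0 0 0.3"}}

```text
time_s: 18.03
ee_pos: [0.4744, -0.0549, 0.1341]
ee_rot: [180.0, 0.0, 76.9]
ft_force: [0.2, -0.4, -0.0]
opening: 0.0567
finger_force: 0.0
```

```bash
python3 go.py .539 -.0255 .122
```

```text
units [1.73 2.25 0.48] spin  pos [ 0.4744 -0.0549  0.1341] rot [180.    0.   76.9] F [ 0.2 -0.4 -0. ] op 0.0567 ff 0.0 q [ 37.   3. -34. 112.   2.  65. -11.] t 18.0333
```

{"api": "step_arm", "payload": {"moves": "0.33 0.45 0 0 0.3;0.5 0.6 0 0 0.3;0.5 0.6 0 0 0.3;0.4 0.6 0 0 0.3;0 0 0.5 0 0.3;0 0 0 0 0.3;0 0 0 0 0.3"}}

```text
time_s: 18.62
ee_pos: [0.5371, -0.0258, 0.1201]
ee_rot: [-179.8, 0.0, 76.9]
ft_force: [-0.4, -0.9, 0.1]
opening: 0.0565
finger_force: 0.0
```

```bash
python3 go.py .539 -.0258 .071
```

```text
units [0.02 0.08 1.96] spin  pos [ 0.5371 -0.0258  0.1201] rot [-179.8    0.    76.9] F [-0.4 -0.9  0.1] op 0.0565 ff 0.0 q [ 32.  12. -35. 105.   8.  65. -19.] t 18.6167
```

{"api": "step_arm", "payload": {"moves": "0 0.05 0.3 0 0.3;0 0 0.7 0 0.3;0 0 0.6 0 0.3;0 0 0.35 0 0.3;0 0 0 0 0.3;0 0 0 0 -1;0 0 0 0 -1;0 0 0 0 -1;0 0 0 0 -1;0 0 0 0 -1;0 0 0 0 -1;0 0 0 0 -1"}}

```text
time_s: 19.62
ee_pos: [0.5409, -0.0257, 0.0737]
ee_rot: [179.9, 0.0, 77.0]
ft_force: [-2.1, -0.2, 5.4]
opening: 0.0395
finger_force: 12.0
```

```bash
python3 go.py .605 -.055 .08
```

```text
units [-0.57  2.76 -0.25] spin  pos [ 0.5409 -0.0257  0.0737] rot [179.9   0.   77. ] F [-2.1 -0.2  5.4] op 0.0395 ff 12.000490967184305 q [ 31.  16. -35. 107.  10.  60. -21.] t 19.6167
```

{"api": "step_arm", "payload": {"moves": "0 0 -0.3 0 -1;0 0 -0.5 0 -1;-0.07 0.36 0 0 -1;-0.1 0.6 0 0 -1;-0.15 0.7 0 0 -1;-0.15 0.7 0 0 -1;-0.1 0.4 0 0 -1;0 0 0.3 0 -1;0 0 0.3 0 -1;0 0 0 0 -1;0 0 0 0 -1"}}

```text
time_s: 20.53
ee_pos: [0.6026, -0.0543, 0.0766]
ee_rot: [-179.8, 0.0, 77.1]
ft_force: [-0.3, 0.3, -0.8]
opening: 0.0401
finger_force: 12.0
```

```bash
python3 go.py .605 -.055 .074
```

```text
units [-0.01  0.1   0.1 ] spin  pos [ 0.6026 -0.0543  0.0766] rot [-179.8    0.    77.1] F [-0.3  0.3 -0.8] op 0.0401 ff 11.999850540887564 q [ 29.  23. -33.  98.  14.  63. -20.] t 20.5333
```

{"api": "step_arm", "payload": {"moves": "0 0 0.08 0 -1;0 0 0.05 0 -1;0 0 0 0 -1;0 0 0 0 -1"}}

```text
time_s: 20.87
ee_pos: [0.6042, -0.055, 0.0747]
ee_rot: [180.0, 0.0, 77.0]
ft_force: [0.2, -0.2, 0.2]
opening: 0.0396
finger_force: 12.0
```

{"api": "step_arm", "payload": {"moves": "0 0 0.06 0 -1;0 0 0.02 0 -1;0 0 0 0 -1;0 0 0 0 -1"}}

```text
time_s: 21.2
ee_pos: [0.6045, -0.055, 0.0737]
ee_rot: [180.0, 0.0, 77.0]
ft_force: [-2.4, 0.1, 4.5]
opening: 0.0397
finger_force: 12.0
```

{"api": "step_arm", "payload": {"moves": "0 0 0 0 0.3;0 0 0 0 0.3;0 0 0 0 0.3;0 0 0 0 0.3;0 0 -0.3 0 0.3;0 0 -0.8 0 0.3;0 0 -1 0 0.3;0 0 -1 0 0.3;0 0 -1 0 0.3;0 0 -0.6 0 -1;0 0 0 0 -1;0 0 0 0 -1"}}

```text
time_s: 22.2
ee_pos: [0.6048, -0.055, 0.1912]
ee_rot: [179.9, 0.0, 77.0]
ft_force: [-0.6, 0.0, -0.2]
opening: 0.0438
finger_force: 0.0
```

```bash
python3 - <<'E'
from h import *
for n,nm in(('top','t3.png'),('scene','s3.png')):
    s=snap(n,nm);P=cloud(s)
    for x in blobs(P,.088,.102,30):
        if abs(x[2][1])<.15 and x[2][0]>.4:print(*x)
    m=(P[...,1]<-.27)&(P[...,1]>-.36)&(P[...,0]>.43)&(P[...,0]<.53)&(P[...,2]>.1)&(P[...,2]<.14)
    l=P[m]
    # the pad: dark pixels
    d=s['image'][m].mean(1)
    for x in np.arange(.44,.53,.01):
        k=abs(l[:,0]-x)<.005;q=l[k]
        if len(q):print(round(x,2),len(q),q[:,1].min().round(3),q[:,1].max().round(3),np.median(q[:,2]).round(4),d[k].mean().round())
    if n=='scene':
        cv2.imwrite('pics/s3c.png',cv2.resize(s['image'][90:250,190:450,::-1],None,fx=3,fy=3,interpolation=cv2.INTER_CUBIC))
E
python3 go.py .5 -.31 .2
```

```text
136 [278. 194.] [0.6075 0.0709 0.0949] [0.589 0.053] [0.627 0.088]
97 [294. 220.] [0.5306 0.0212 0.0952] [0.514 0.004] [0.55  0.034]
136 [276. 239.] [0.4728 0.0757 0.0948] [0.455 0.058] [0.491 0.094]
0.45 37 -0.32 -0.291 0.1255 15.0
0.46 36 -0.324 -0.292 0.1243 23.0
0.47 45 -0.325 -0.293 0.1226 20.0
0.48 33 -0.326 -0.296 0.1207 21.0
0.49 46 -0.329 -0.297 0.1176 21.0
0.5 26 -0.325 -0.3 0.1112 72.0
0.51 24 -0.326 -0.306 0.1079 84.0
0.52 30 -0.33 -0.308 0.106 83.0
0.53 13 -0.33 -0.31 0.1035 86.0
168 [348. 178.] [ 0.4741 -0.0523  0.0951] [ 0.452 -0.071] [ 0.493 -0.035]
202 [309. 207.] [ 0.6048 -0.0548  0.0951] [ 0.585 -0.075] [ 0.622 -0.037]
206 [352. 208.] [0.5333 0.0174 0.0952] [ 0.513 -0.003] [0.552 0.035]
199 [388. 209.] [0.4743 0.0762 0.0952] [0.453 0.057] [0.491 0.094]
241 [346. 242.] [0.6089 0.0714 0.0952] [0.588 0.052] [0.626 0.09 ]
0.46 6 -0.327 -0.314 0.1249 59.0
0.47 22 -0.327 -0.303 0.1233 42.0
0.48 38 -0.329 -0.296 0.1212 41.0
0.49 41 -0.33 -0.298 0.1184 38.0
0.5 43 -0.329 -0.3 0.1132 55.0
0.51 26 -0.33 -0.308 0.1082 80.0
0.52 25 -0.332 -0.308 0.1062 79.0
0.53 15 -0.333 -0.311 0.104 81.0
units [-10.87  -1.74  -0.43] spin  pos [ 0.6035 -0.0551  0.1889] rot [-179.9    0.    77. ] F [-0.5 -0.4  0.1] op 0.0363 ff 0.0 q [ 31.  17. -34.  91.  10.  75. -18.] t 22.3
```

View pics/s3c.png

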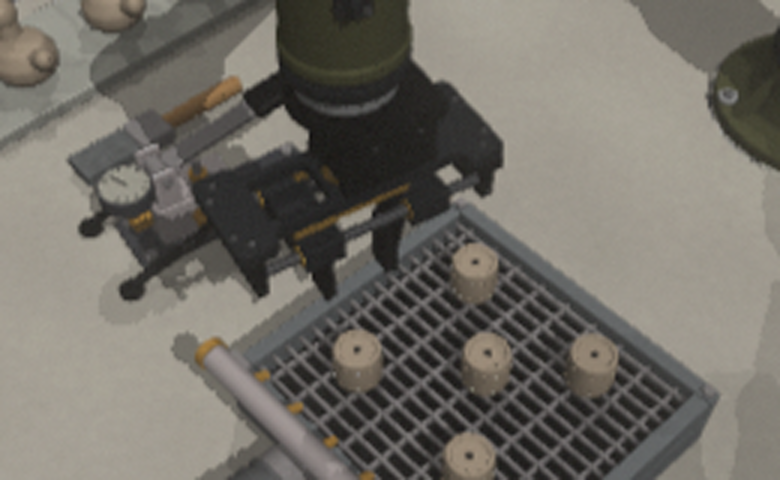

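All five stand upright, with tops at z≈.095. The minimum spacing is about 82 mm. The lever pad's middle is at about (.469,-.3085,.1226), which agrees with the 122 mm given.

```bash
python3 go.py .468 -.3085 .165
```

```text
units [-11.09  -3.     0.97] spin  pos [ 0.6035 -0.0551  0.1889] rot [-179.9    0.    77. ] F [-0.5 -0.4  0.1] op 0.0363 ff 0.0 q [ 31.  17. -34.  91.  10.  75. -18.] t 22.3
```

{"api": "step_arm", "payload": {"moves": "-0.5 -0.13 0 0 -1;-0.9 -0.25 0 0 -1;-1 -0.27 0 0 -1;-1 -0.27 0 0 -1;-1 -0.27 0 0 -1;-1 -0.27 0 0 -1;-1 -0.27 0 0 -1;-1 -0.27 0 0 -1;-1 -0.27 0 0 -1;-1 -0.27 0 0 -1;-1 -0.27 0 0 -1;-0.69 -0.19 0 0 -1"}}

```text
time_s: 23.3
ee_pos: [0.4655, -0.3115, 0.1887]
ee_rot: [-179.8, 0.0, 76.8]
ft_force: [-0.1, -0.5, -1.2]
opening: 0.0006
finger_force: 0.0
```

{"api": "step_arm", "payload": {"moves": "0 0 0.5 0 -1;0 0 0.5 0 -1;0 0 0 0 -1;0 0 0 0 -1"}}

```text
time_s: 23.63
ee_pos: [0.4683, -0.3062, 0.1631]
ee_rot: [-179.8, -0.1, 77.1]
ft_force: [0.2, -0.0, 1.1]
opening: 0.0009
finger_force: 0.0
```

```bash
python3 go.py .468 -.3085 .130
```

```text
units [-0.1   0.01  1.33] spin  pos [ 0.4683 -0.3062  0.1631] rot [-1.798e+02 -1.000e-01  7.710e+01] F [ 0.2 -0.   1.1] op 0.0009 ff 0.0 q [ 53.  11. -25. 100.   5.  70.  14.] t 23.6333
```

{"api": "step_arm", "payload": {"moves": "-0.1 0 0.4 0 -1;0 0 0.5 0 -1;0 0 0.5 0 -1;0 0 0.3 0 -1;0 0 0.2 0 -1;0 0 0 0 -1;0 0 0 0 -1"}}

```text
time_s: 24.22
ee_pos: [0.4681, -0.3105, 0.1177]
ee_rot: [-180.0, -0.0, 77.0]
ft_force: [-2.0, 1.5, 4.8]
opening: 0.0005
finger_force: 2.1
```

{"api": "step_arm", "payload": {"moves": "0 0 0.15 0 -1;0 0 0.15 0 -1;0 0 0.15 0 -1;0 0 0.15 0 -1;0 0 0.15 0 -1;0 0 0.1 0 -1;0 0 0 0 -1;0 0 0 0 -1;0 0 0 0 -1"}}

```text
time_s: 24.97
ee_pos: [0.4675, -0.3109, 0.0973]
ee_rot: [-179.9, 0.0, 77.0]
ft_force: [-5.0, 2.0, 6.7]
opening: 0.0002
finger_force: 3.4
```

{"api": "step_arm", "payload": {"moves": "0 0 0.1 0 -1;0 0 0.05 0 -1;0 0 0 0 -1;0 0 0 0 -1;0 0 0 0 -1;0 0 0 0 -1;0 0 0 0 -1;0 0 0 0 -1"}}

```text
time_s: 25.63
ee_pos: [0.4678, -0.3111, 0.0938]
ee_rot: [-180.0, 0.1, 77.0]
ft_force: [-4.6, 1.6, 6.1]
opening: 0.0004
finger_force: 3.8
```

```bash
python3 go.py .468 -.3085 .094; python3 - <<'E'
from h import *
for n,nm in(('top','t4.png'),('scene','s4.png')):
    s=snap(n,nm);P=cloud(s)
    for x in blobs(P,.088,.102,60):
        if abs(x[2][1])<.15 and x[2][0]>.4:print(*x)
    for x in np.arange(.44,.57,.01):
        q=P[(P[...,1]<-.29)&(P[...,1]>-.345)&(abs(P[...,0]-x)<.005)&(P[...,2]>.07)&(P[...,2]<.13)]
        if len(q):print(round(x,2),len(q),np.median(q[:,2]).round(4))
cv2.imwrite('pics/s4c.png',cv2.resize(s['image'][70:270,180:440,::-1],None,fx=3,fy=3,interpolation=cv2.INTER_CUBIC))
E
```

```text
units [ 0.1  -0.02 -0.01] spin  pos [ 0.4678 -0.3111  0.0938] rot [-1.8e+02  1.0e-01  7.7e+01] F [-4.6  1.6  6.1] op 0.0004 ff 3.769548916425265 q [ 52.  15. -24. 104.   7.  62.  12.] t 25.6333
125 [278. 194.] [0.6085 0.0706 0.0946] [0.59  0.052] [0.627 0.089]
129 [320. 195.] [ 0.6031 -0.0559  0.0947] [ 0.586 -0.074] [ 0.622 -0.038]
135 [296. 219.] [0.532  0.0171 0.0948] [ 0.514 -0.002] [0.55  0.035]
137 [276. 239.] [0.4725 0.0761 0.0948] [0.455 0.058] [0.491 0.094]
131 [319. 239.] [ 0.473  -0.0528  0.0949] [ 0.455 -0.07 ] [ 0.49  -0.034]
0.47 3 0.1087
0.48 1 0.091
0.51 3 0.0868
0.52 5 0.0891
0.53 4 0.0864
0.54 4 0.0841
0.55 2 0.0879
172 [348. 177.] [ 0.4738 -0.0534  0.0953] [ 0.454 -0.073] [ 0.491 -0.035]
201 [309. 207.] [ 0.6048 -0.0548  0.0952] [ 0.585 -0.074] [ 0.624 -0.038]
203 [352. 208.] [0.5332 0.0175 0.0953] [ 0.514 -0.002] [0.551 0.036]
202 [388. 208.] [0.4738 0.0754 0.0952] [0.454 0.056] [0.492 0.094]
238 [346. 242.] [0.6087 0.0714 0.0953] [0.589 0.052] [0.627 0.09 ]
0.44 5 0.0929
0.45 22 0.0934
0.46 40 0.0999
0.47 49 0.1024
0.48 67 0.0959
0.49 30 0.0935
0.5 35 0.0893
0.51 25 0.0877
0.52 23 0.0884
0.53 24 0.0887
0.54 26 0.0888
0.55 24 0.0882
0.56 30 0.0882
```

View pics/s4c.png

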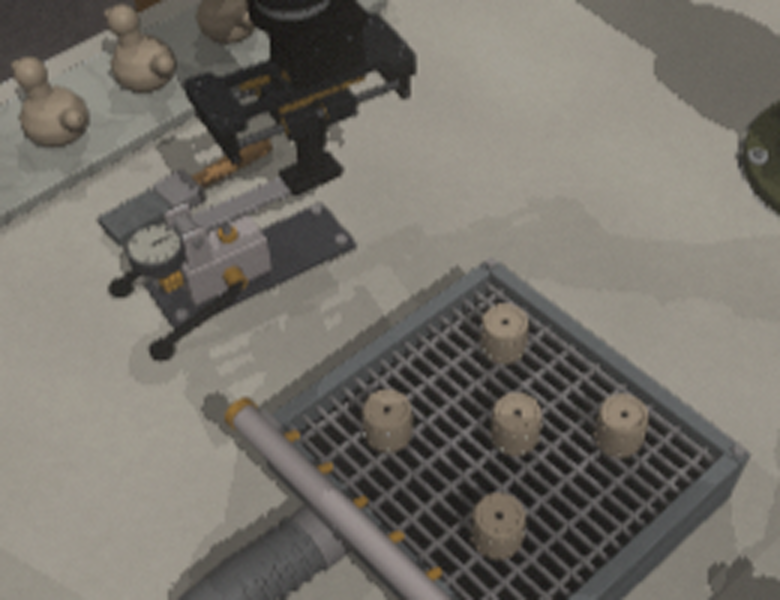

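The lever bar reads z≈.088 along its length, so it is level, with the pad top at .0935. All five drums are standing, with tops at .095. The fingers are pressing the pad with about 6 N or more, so I'll hand in.

```bash
python3 -c "
from workcell import robot
print(robot.finish_job())"
```

```text
the job is handed in; nothing more can be done
None
```

I handed the job in at about 26 s with all five holders upright in one layer on the grid, centres about 80 mm or more apart, and the lever held level at about 6 N; the hand-in gave no verdict.

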